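# Lay out the tackle tray to its drawn liner

### The arm

A 7-joint arm with a two-finger parallel gripper is mounted at the origin on the work surface. World frame = base frame: x ahead of the robot, y to its left, z up, the work surface at z = 0. Lengths are in m, angles in rad, forces in N, time in s.
With the tool pointing down it reaches from about 0.4 to 0.875 m from the base axis. Payload 6.5 kg.
Tool frame: the origin (TCP) lies at the very end of the fingers, on their centre line; the grasp point (between the pads) lies 19 mm behind it (ctrl.tcp_to_grasp is the distance from the TCP to the grasp point, in m); z points along the fingers, y is the line along which they close (so a half turn about z gives the same grasp; the last joint's range is limited). The gripper opens to 88 mm and grips with 3 to 60 N. Pads are 18 mm wide; open, the fingers measure 123 mm over their backs; the gripper's body (75 mm by 187 mm) begins 45 mm behind the grasp point.
Start: joints at [1.282, 0.536, -0.004, 1.538, 0.003, 1.067, -0.071], TCP at [0.144, -0.634, 0.239] pointing down, gripper open.
Joint ranges: [-2.7, 2.7], [-0.37, 2.16], [-1.27, 1.26], [0.24, 2.4], [-1.31, 4.45], [0.19, 1.91], [-2.76, 2.76]. Speed limits (rad/s): [2.39, 2.39, 3.14, 3.14, 3.14, 3.14, 3.14].

### API

Orientations are given as a unit quaternion [w, x, y, z].
In Python, from plant import ctrl, viewer gives the robot as it stands.
- The arm moves only by the tool jog_arm, never from a script. Its argument "plan" is one flat list of numbers, 7 for each row, row after row: the shift along the tool's x, y, z in m, then the turn, a rotation vector about the tool's x, y, z in rad, then the gripper's target within -1 to 1 (shut at 1, half-way at 0, fully open at -1). In form: [tx, ty, tz, ax, ay, az, jaw, tx, ty, tz, ax, ay, az, jaw, ...]. A call has 1 to 5 rows; each row shifts and turns the commanded pose from where the row before left it, along the tool's axes as they then stand; what a row does not reach is not made up. A row lasts 1/10 s, in which the tool goes at most 50 mm and 8.59 degrees, less where a joint would pass 70% of its speed; a pose out of reach is approached as far as the arm can. A call with a gripper value outside its range is refused whole. The fingers move at their own pace and stop on an object; the grip force is fixed at half the most. Time passes only in rows, so rows that do not move let the fingers close. It gives the time, the measured TCP pose, the force, the opening and the grip force at its end, in the units of the state.
- ctrl.get_obs(): the state, without advancing time (a new reading comes with each control period).
- viewer.get_image(name): name is "scene" or "top" or "wrist"; returns a dict with "pixels" (480x640x3 uint8, blue, green, red), "fx", "fy", "cx", "cy" (pixels), "world_to_cam" (4x4, takes a point from world to camera coordinates); the wrist camera has in their place "hand_eye" (4x4, takes a point from camera to tool coordinates, whose origin is the TCP and whose axes are the flange's). Camera axes: x right, y down, z forward; pixel columns grow to the right and rows downward; lengths in m; the calibration is good to about 2 mm. A picture is of the moment at which its call begins: read the wrist's pose just before it. There is no depth.
- ctrl.close_job(): hands the job in; it is judged then, once.
The state is a dict: "time_s": time; "q": joint angles; "joint_vel": joint speeds; "joint_torque": joint torques, N m; "eef_pos": TCP position; "orientation": TCP orientation; "wrist_force": force on the tool from outside, world axes, zero at the start; "torque": the same for the moment, N m; "width": finger opening in m; "grip_force": force on a finger pad.
Only numpy, scipy, OpenCV 4.12 (cv2) and the standard library are available. Lean on these libraries where they do the work, as an engineer would, in place of code of your own. Each camera call takes 0.05 s, during which the arm holds its last target. There are 200 camera calls.

### The job

Put the green tackle tray in order: lay the reel, the two wooden float sticks and the bottle opener flat on the tray floor, each centred in the outline drawn for it on the liner cards and pointing the way its outline points. Lower the reel in gently rather than dropping it, and leave the round tin in the tray and the lunch carrier, flask and mug on the counter where they stand.

Things in the scene. Friction and masses are not known exactly. Their poses are not given: they have to be found in the camera images.
- tray: Green plastic tackle tray, fixed, 312 (x) x 204 (y) x 28 mm high, walls and floor 4 mm; origin under its centre. Along x: three unwalled lanes that run along y (196 mm), centre lines x = -112, -50, +12 mm; a divider 22 mm high at x = +54; a bay 96 mm wide centred at +104. Each lane has a white liner card with one dark outline, the bay two cards. Yaw varies.
- long_mark_spot (a point): Where the middle of the long float stick belongs: the centre of the long stick's drawn outline, on the tray floor's surface (4 mm above the counter). Its x axis points along the outline towards the drawn thin stem's tip; z up. It is fixed to the tray; which of the three lanes it lies in varies. 
- short_mark_spot (a point): The same for the short float stick: centre of its drawn outline (122 mm long) on the tray floor's surface, x towards the drawn stem's tip. It is drawn pointing the other way from the other outlines. It is fixed to the tray; which of the three lanes it lies in varies. 
- opener_mark_spot (a point): The same for the bottle opener: centre of its drawn outline on the tray floor's surface, x towards the drawn loop head. It is fixed to the tray; which of the three lanes it lies in varies. 
- reel_mark_spot (a point): Where the reel's axis belongs: the centre of the drawn circle (70 mm across) of the reel's outline on the tray floor's surface, in the -y half of the bay; x axis points towards the drawn rod foot, a small circle on the opposite side stands for the crank knob. z up.
- tin_mark_spot (a point): Centre of the drawn circle (75 mm across) for the round tin, in the +y half of the bay, on the tray floor's surface. The tin already stands in it.
- long_stick_mid (a point): Middle of the long float stick, 11 mm above its underside. Wood, 176 mm long, about 55 g: pale eight-sided body 22 mm across from x = -78 to +34 mm, dark 8 mm stem to the tip at x = +88, 6 mm peg at the -x end. x runs to the stem tip. Starts on the counter left or right of the tray; lies on a flat, does not roll.
- long_stick_tip (a point): Tip of the long stick's thin stem, 88 mm along +x from its middle.
- short_stick_mid (a point): Middle of the short float stick, 11 mm above its underside. Same make, 116 mm long, about 35 g: body 22 mm across from x = -48 to +20 mm, 8 mm stem to the tip at x = +58. x runs to the stem tip. Starts askew and off centre in the tray's third lane (tray x = +12 mm).
- short_stick_tip (a point): Tip of the short stick's thin stem, 58 mm along +x from its middle.
- opener_mid (a point): Middle of the 150 mm stainless bottle opener, 6 mm above its underside, 100-170 g: handle 18 mm wide, 12 mm thick from x = -75 to +25 mm, then a loop head 42 mm wide, 10 mm thick to x = +75. x points to the head, z up. Starts askew in the tray's second lane (tray x = -50 mm), its head leaning towards the first lane.
- opener_head (a point): End of the opener's loop head, 75 mm along +x from its middle.
- reel_clip (a point): Middle of the clip block on the axis of the grey reel, 39 mm above its underside. Lies on its back: body 64 mm across, 30 high; on top the block 26 (x) x 22 (y) x 18 high, flat sides, gripped across y; black crank knob, 11 mm thick, top at 46, at x = -24; rod foot 60 (y) x 4 x 12 mm at x = +46. x to the foot, z up. 120-240 g. On the counter, on the side of the tray away from the long stick.
- reel_foot (a point): Outer face of the reel's rod foot, 48 mm along +x from the reel's axis, 15 mm above its underside.
- tin_mid (a point): Middle of the round closed metal tin, 66 mm across, 22 mm high (11 mm above its underside), standing in its drawn circle in the tray. Leave it.
- carrier_mid (a point): Point on the axis of the closed three-tier aluminium lunch carrier, 100 mm above the counter; 115 mm across (123 over its straps), 200 mm tall. Stands loose beyond one of the far corners, left or right. Leave it.
- flask_mid (a point): Point on the axis of the steel flask, 100 mm above the counter; 73 mm across, 228 mm tall. Stands loose on the other side from the carrier. Leave it.
- mug_mid (a point): Axis of the white mug, 41 mm above the counter; 80 mm across, 82 mm high. Stands loose on the counter about 100 mm from the reel's axis, on the crank knob's side, its handle away from the reel. Leave it.
Mind the look-alikes: they are no part of the job. What is shaped like the part that bears opener_mid but orange or turquoise is not meant.

How it is judged:
At the end, for the whole second after the job is handed in: Sticks, opener and reel lie released on the tray floor, middle (reel: axis) within 12 mm of the centre of its own outline and within 0.15 rad of its direction, stem tip, loop head or foot at the end drawn; reel flat, clip up (0.1 rad); tin within 12 mm of its circle's centre (horizontal distance between long_stick_mid and long_mark_spot below 0.012 m and angle between the x axis of long_stick_mid and the x axis of long_mark_spot, either way round below 0.15 rad and x of long_stick_tip in the frame of long_mark_spot above 0.02 m and z of long_stick_mid in the frame of long_mark_spot below 0.016 m and horizontal distance between short_stick_mid and short_mark_spot below 0.012 m and angle between the x axis of short_stick_mid and the x axis of short_mark_spot, either way round below 0.15 rad and x of short_stick_tip in the frame of short_mark_spot above 0.02 m and z of short_stick_mid in the frame of short_mark_spot below 0.016 m and horizontal distance between opener_mid and opener_mark_spot below 0.012 m and angle between the x axis of opener_mid and the x axis of opener_mark_spot, either way round below 0.15 rad and x of opener_head in the frame of opener_mark_spot above 0.02 m and z of opener_mid in the frame of opener_mark_spot below 0.011 m and horizontal distance between reel_clip and reel_mark_spot below 0.012 m and angle between the x axis of reel_clip and the x axis of reel_mark_spot, either way round below 0.15 rad and x of reel_foot in the frame of reel_mark_spot above 0.02 m and z of reel_clip in the frame of reel_mark_spot below 0.044 m and angle between reel_clip's own z axis and vertical below 0.1 rad and horizontal distance between tin_mid and tin_mark_spot below 0.012 m); the robot touches nothing.
It fails at once if the reel is dropped or rammed (over 90 N against the tray) (contact force between reel and tray above 90 N).
It fails at once if the tin is pushed out of its place (over 12 mm) or tipped (distance of tin_mid from where it was at the start of the episode above 0.012 m or angle between tin_mid's own z axis and vertical above 0.25 rad).
It fails at once if the lunch carrier is moved over 20 mm or tipped (distance of carrier_mid from where it was at the start of the episode above 0.02 m or angle between carrier_mid's own z axis and vertical above 0.25 rad).
It fails at once if the flask is moved over 20 mm or tipped (distance of flask_mid from where it was at the start of the episode above 0.02 m or angle between flask_mid's own z axis and vertical above 0.25 rad).
It fails at once if the mug is moved over 20 mm or tipped (distance of mug_mid from where it was at the start of the episode above 0.02 m or angle between mug_mid's own z axis and vertical above 0.25 rad).
It also fails if it takes over 72 s, if anything falls off the work surface, if the arm or the gripper's body presses on something with over 40 N, if the wrist force passes 120 N, or if a joint passes its speed limit or range.

## Working session

There is one attempt and no reset: what is moved stays moved. The work goes in short steps, Python scripts to look and compute and a tool call to move; the robot and the scene stay as the last step left them, time stands still between calls to the robot, and variables do not carry over. Pictures are saved under pics/ and viewed, at most 10 in all, crops included, and the job is handed in when it is done.

Besides the shell and the picture viewer there is one more tool, called as name(argument=value, ...) on one line, values as JSON. jog_arm: Moves the arm, as the interface text tells. Its arguments: {"type":"object","properties":{"plan":{"type":"array"}},"required":["plan"]}

```bash
ls; mkdir -p pics
python3 - <<'E'
from plant import ctrl, viewer
import cv2,numpy as np,pickle
o=ctrl.get_obs(); print({k:np.round(v,3).tolist() for k,v in o.items()}, ctrl.tcp_to_grasp)
for n in("scene","top"):
    d=viewer.get_image(n); cv2.imwrite(f"pics/{n}0.png",d["pixels"]); pickle.dump(d,open(f"pics/{n}0.pkl","wb"))
    print(n,d["fx"],d["fy"],d["cx"],d["cy"],np.round(d["world_to_cam"],3).tolist())
E
```

```text
pics
{'time_s': 0.0, 'q': [1.282, 0.537, -0.004, 1.539, 0.003, 1.067, -0.071], 'joint_vel': [0.0, -0.001, -0.001, -0.001, -0.001, 0.001, 0.002], 'joint_torque': [0.001, -57.096, 0.991, -25.159, -0.056, 0.018, 0.0], 'eef_pos': [0.143, -0.633, 0.238], 'orientation': [-0.001, 0.994, 0.111, -0.0], 'wrist_force': [-0.707, 0.639, 0.671], 'torque': [-0.035, -0.049, -0.001], 'grip_force': 0.0, 'width': 0.088} 0.0187
scene 509.5153102849384 509.5153102849384 316.24614479540855 240.4189053642374 [[-0.038, 0.999, 0.019, 0.011], [0.516, 0.036, -0.856, -0.174], [-0.856, -0.023, -0.517, 1.538], [0.0, 0.0, 0.0, 1.0]]
top 544.5519801304586 544.5519801304586 312.34920346424195 231.04608911223818 [[0.018, -1.0, 0.014, -0.009], [-0.998, -0.019, -0.057, 0.501], [0.057, -0.013, -0.998, 1.161], [0.0, 0.0, 0.0, 1.0]]
```

View pics/top0.png

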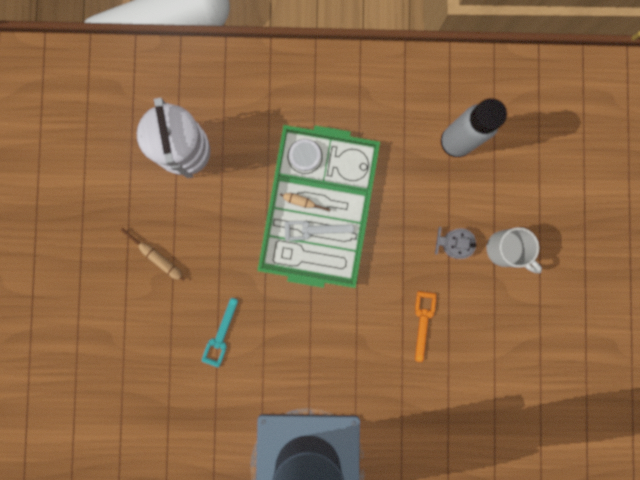

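View pics/scene0.png

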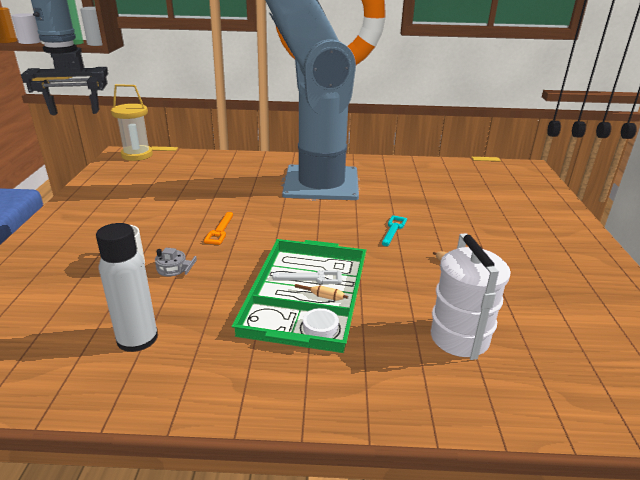

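```bash
cat > h.py <<'E'
import cv2,numpy as np,pickle
from scipy.spatial.transform import Rotation as R
def cam(d,T=None):
    "camera->world 4x4"
    return np.linalg.inv(d["world_to_cam"]) if "world_to_cam" in d else T@np.asarray(d["hand_eye"])
def tool(o):
    T=np.eye(4); w,x,y,z=o["orientation"]; T[:3,:3]=R.from_quat([x,y,z,w]).as_matrix(); T[:3,3]=o["eef_pos"]; return T
def ray(d,C,uv,z):
    uv=np.atleast_2d(uv).astype(float)
    r=np.c_[(uv[:,0]-d["cx"])/d["fx"],(uv[:,1]-d["cy"])/d["fy"],np.ones(len(uv))]@C[:3,:3].T
    return (C[:3,3]+r*((z-C[2,3])/r[:,2])[:,None])[:,:2]
def proj(d,C,P):
    p=(np.atleast_2d(P)-C[:3,3])@C[:3,:3]
    return np.c_[p[:,0]/p[:,2]*d["fx"]+d["cx"],p[:,1]/p[:,2]*d["fy"]+d["cy"]]
def t2w(tr,P):  # tray (x,y,yaw), points xy
    c,s=np.cos(tr[2]),np.sin(tr[2]); return np.atleast_2d(P)@np.array([[c,s],[-s,c]])+tr[:2]
E
python3 - <<'E'
from h import *
d=pickle.load(open("pics/top0.pkl","rb")); im=d["pixels"]; C=cam(d)
print("cam",C[:3,3].round(3))
hsv=cv2.cvtColor(im,cv2.COLOR_BGR2HSV)
g=cv2.inRange(hsv,(50,80,40),(75,255,255)); 
cs=max(cv2.findContours(g,cv2.RETR_EXTERNAL,cv2.CHAIN_APPROX_NONE)[0],key=cv2.contourArea)[:,0]
w=ray(d,C,cs,0.028).astype(np.float32); print(cv2.minAreaRect(w))
def pca(n,mask,z,box):
    m=np.zeros_like(mask); x0,y0,x1,y1=box; m[y0:y1,x0:x1]=mask[y0:y1,x0:x1]
    ys,xs=np.nonzero(m); P=ray(d,C,np.c_[xs,ys],z); r=cv2.minAreaRect(P.astype(np.float32)); print(n,len(xs),P.mean(0).round(4),np.round(r[0],4),np.round(r[1],4),round(r[2],1))
wood=cv2.inRange(hsv,(5,60,120),(25,200,255))
for n,b in(("short",(278,185,350,215)),):pca(n,wood,.015,b)
cv2.imwrite("pics/tz.png",cv2.resize(im[120:292,255:385],None,fx=4.6,fy=3.48*1,interpolation=cv2.INTER_CUBIC) if 0 else cv2.resize(im[120:290,255:385],None,fx=3.5,fy=3.5,interpolation=cv2.INTER_CUBIC))
E
```

```text
cam [0.434 0.015 1.188]
((0.5553675293922424, -0.01261940598487854), (0.2108214944601059, 0.33909186720848083), 81.20374298095703)
short 272 [0.5673 0.031 ] [0.564  0.0226] [0.0928 0.0218] 69.2
```

View pics/tz.png

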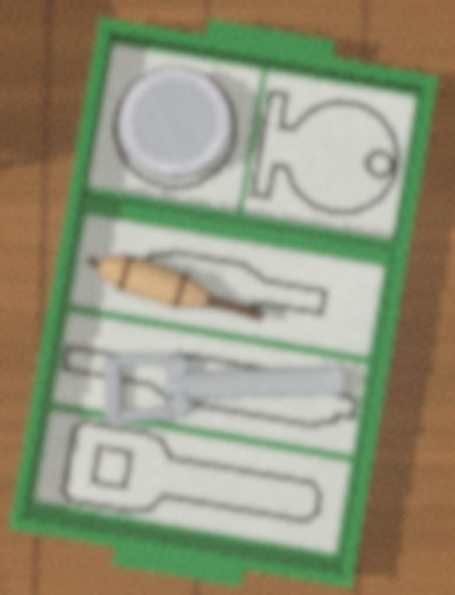

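The top view shows the tray at world ≈ (0.555, -0.013), yaw ≈ -8.8°. Outlines in it: opener in lane 1, long stick in lane 2 with its stem to +y, short stick in lane 3 with its stem to -y, reel foot to +y. The long stick is left at (155,257), the reel right at (458,242), the mug at (515,250), the flask at (470,130) and the carrier at (170,140). I'll move over the tray for a close look.

```bash
cat >> h.py <<'E'
def rows(tgt,psi,jaw,n=None,start=None):
    """rows of a straight move to TCP tgt, tool down, tool-x yaw psi(deg)"""
    from plant import ctrl
    T=tool(ctrl.get_obs()) if start is None else start
    Rt=lambda a:(R.from_euler('z',a)*R.from_euler('x',np.pi)).as_matrix()
    a0=np.arctan2(T[1,0],T[0,0]); da=(np.radians(psi)-a0+np.pi)%(2*np.pi)-np.pi
    D=np.asarray(tgt)-T[:3,3]
    n=n or int(np.ceil(max(np.linalg.norm(D)/.049,abs(da)/.148,1)))
    G=np.eye(4);G[:3,:3]=Rt(np.radians(psi));G[:3,3]=tgt
    p0=T[:3,3].copy(); r0=R.from_matrix(T[:3,:3]); dr=(r0.inv()*R.from_matrix(G[:3,:3])).as_rotvec()
    cur=T.copy(); out=[]
    for i in range(1,n+1):
        t=np.round(cur[:3,:3].T@(p0+D*i/n-cur[:3,3]),3)
        a=np.round((R.from_matrix(cur[:3,:3]).inv()*r0*R.from_rotvec(dr*i/n)).as_rotvec(),2 if abs(da)>.05 and i<n else 3)
        cur=cur.copy(); cur[:3,3]+=cur[:3,:3]@t; cur[:3,:3]=cur[:3,:3]@R.from_rotvec(a).as_matrix()
        out.append([*t.tolist(),*a.tolist(),jaw])
    for i in range(0,n,5): print("[",", ".join(f"{v+0:g}" for r in out[i:i+5] for v in r),"]")
    return cur
E
python3 - <<'E'
from h import *
rows((.49,-.003,.36),81,-1)
E
```

```text
[ 0.032, -0.036, -0.008, 0, 0, -0.08, -1, 0.034, -0.033, -0.008, 0, 0, -0.08, -1, 0.038, -0.03, -0.008, 0, 0, -0.08, -1, 0.039, -0.028, -0.008, 0, 0, -0.08, -1, 0.042, -0.024, -0.008, 0, 0, -0.08, -1 ]
[ 0.043, -0.021, -0.009, 0, 0, -0.08, -1, 0.045, -0.017, -0.008, 0, 0, -0.08, -1, 0.046, -0.013, -0.008, 0, 0, -0.08, -1, 0.047, -0.01, -0.008, 0, 0, -0.07, -1, 0.047, -0.007, -0.008, 0, 0, -0.08, -1 ]
[ 0.048, -0.002, -0.008, 0, 0, -0.08, -1, 0.048, 0.001, -0.008, 0, 0, -0.08, -1, 0.048, 0.005, -0.008, 0, 0, -0.08, -1, 0.047, 0.009, -0.008, 0, 0, -0.08, -1, 0.046, 0.012, -0.008, -0.001, -0.001, -0.081, -1 ]
```

jog_arm(plan=[0.032,-0.036,-0.008,0,0,-0.08,-1,0.034,-0.033,-0.008,0,0,-0.08,-1,0.038,-0.03,-0.008,0,0,-0.08,-1,0.039,-0.028,-0.008,0,0,-0.08,-1,0.042,-0.024,-0.008,0,0,-0.08,-1])

```text
time_s: 0.6
eef_pos: [0.2599, -0.4214, 0.2787]
orientation: [-0.0, 0.951, 0.308, -0.0]
wrist_force: [0.4, -0.6, -0.9]
width: 0.088
grip_force: 0.0
```

jog_arm(plan=[0.043,-0.021,-0.009,0,0,-0.08,-1,0.045,-0.017,-0.008,0,0,-0.08,-1,0.046,-0.013,-0.008,0,0,-0.08,-1,0.047,-0.01,-0.008,0,0,-0.07,-1,0.047,-0.007,-0.008,0,0,-0.08,-1])

```text
time_s: 1.1
eef_pos: [0.3746, -0.2115, 0.32]
orientation: [0.0, 0.874, 0.486, -0.0]
wrist_force: [0.4, -0.4, -0.6]
width: 0.0881
grip_force: 0.0
```

jog_arm(plan=[0.048,-0.002,-0.008,0,0,-0.08,-1,0.048,0.001,-0.008,0,0,-0.08,-1,0.048,0.005,-0.008,0,0,-0.08,-1,0.047,0.009,-0.008,0,0,-0.08,-1,0.046,0.012,-0.008,-0.001,-0.001,-0.081,-1])

```text
time_s: 1.6
eef_pos: [0.4903, -0.0018, 0.3599]
orientation: [0.001, 0.759, 0.651, -0.0]
wrist_force: [-0.1, 0.1, -0.2]
width: 0.0882
grip_force: 0.0
```

jog_arm(plan=[0,0,0,0,0,0,-1,0,0,0,0,0,0,-1])

```text
time_s: 1.8
eef_pos: [0.4898, -0.0027, 0.3593]
orientation: [0.0, 0.76, 0.65, -0.0]
wrist_force: [-0.5, -2.0, -1.4]
width: 0.0885
grip_force: 0.0
```

```bash
cat > look.py <<'E'
import sys
from h import *
from plant import ctrl,viewer
n=sys.argv[1]; cname=sys.argv[2] if len(sys.argv)>2 else "wrist"
o=ctrl.get_obs(); d=dict(viewer.get_image(cname)); d["T"]=tool(o); d["C"]=cam(d,d["T"])
pickle.dump(d,open(f"pics/{n}.pkl","wb")); cv2.imwrite(f"pics/{n}.png",d["pixels"])
print("t",round(o["time_s"],2),"tcp",np.round(o["eef_pos"],4),"yaw",np.degrees(np.arctan2(d["T"][1,0],d["T"][0,0])).round(2),"q",np.round(o["q"],2),"w",round(o["width"],4))
print("cam",d["C"][:3,3].round(3),"fwd",d["C"][:3,2].round(2),"f",round(d["fx"]))
E
python3 look.py w1
```

```text
t 1.8 tcp [ 0.4898 -0.0027  0.3593] yaw 81.11 q [ 0.48  0.2  -0.65  1.77  0.13  1.22 -0.36] w 0.0885
cam [0.502 0.076 0.504] fwd [-0.05 -0.3  -0.95] f 358
```

View pics/w1.png

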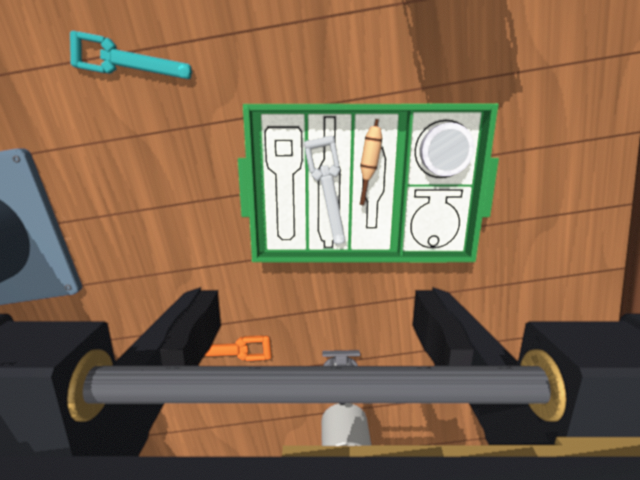

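The wrist view shows the whole tray at (245–497, 104–262), with all five outlines clear. Next I rectify the floor and measure.

```bash
cat >> h.py <<'E'
def traypose(d):
    hsv=cv2.cvtColor(d["pixels"],cv2.COLOR_BGR2HSV)
    g=cv2.inRange(hsv,(50,80,30),(75,255,255))
    c=max(cv2.findContours(g,cv2.RETR_EXTERNAL,cv2.CHAIN_APPROX_NONE)[0],key=cv2.contourArea)
    m=np.zeros_like(g); cv2.drawContours(m,[c],-1,255,-1); m=cv2.morphologyEx(m,cv2.MORPH_OPEN,np.ones((91,91)) if 0 else cv2.getStructuringElement(cv2.MORPH_ELLIPSE,(81,81)))
    c0=c[:,0]; w=ray(d,d["C"],c0,.028); r=cv2.minAreaRect(w.astype(np.float32))
    (cx,cy),(a,b),an=r; 
    yaw=an if a>b else an-90
    yaw=(yaw+90)%180-90
    return np.array([cx,cy,np.radians(yaw)]),(a,b)
def rect(d,tr,z,s=2000,half=(.165,.11)):
    "tray-frame picture: column=tray x, row=-tray y, s px per m"
    q=np.array([[-half[0],half[1]],[half[0],half[1]],[half[0],-half[1]],[-half[0],-half[1]]])
    w=t2w(tr,q); src=proj(d,d["C"],np.c_[w,np.full(4,z)]).astype(np.float32)
    dst=np.float32([[0,0],[half[0]*2*s,0],[half[0]*2*s,half[1]*2*s],[0,half[1]*2*s]])
    return cv2.warpPerspective(d["pixels"],cv2.getPerspectiveTransform(src,dst),(int(half[0]*2*s),int(half[1]*2*s)),flags=cv2.INTER_CUBIC)
E
python3 - <<'E'
from h import *
d=pickle.load(open("pics/w1.pkl","rb")); tr,sz=traypose(d); print(tr,np.degrees(tr[2]),sz)
np.save("tr.npy",tr)
im=rect(d,tr,.004); cv2.imwrite("pics/r1.png",im)
# dark line mask, blobs in mm in tray frame
g=cv2.cvtColor(im,cv2.COLOR_BGR2GRAY); hsv=cv2.cvtColor(im,cv2.COLOR_BGR2HSV)
m=((g<130)&(hsv[...,1]<70)).astype(np.uint8)
n,l,st,ce=cv2.connectedComponentsWithStats(m)
for i in range(1,n):
    if st[i,4]>60: 
        x,y,w,h=st[i,:4]/2-np.array([165,110,0,0]); print("x",x,x+w,"y",-y-h,-y,"area",st[i,4],"c",(x+w/2),(-y-h/2))
E
```

```text
[ 0.55549216 -0.01292625 -0.15572222] -8.922225952148438 (0.2090764343738556, 0.33908775448799133)
x 60.5 150.0 y 94.5 96.5 area 180 c 105.25 95.5
x -14.0 39.0 y 94.0 94.5 area 106 c 12.5 94.25
x -58.0 -40.5 y 66.5 92.0 area 618 c -49.25 79.25
x 66.0 122.5 y 9.5 87.5 area 1347 c 94.25 48.5
x -137.0 -86.0 y 51.0 79.0 area 731 c -111.5 65.0
x -87.5 -86.0 y 50.0 67.0 area 86 c -86.75 58.5
x -64.0 -55.0 y 22.0 53.5 area 264 c -59.5 37.75
x 19.0 28.5 y -42.5 52.5 area 542 c 23.75 5.0
x -112.0 -99.5 y 39.5 47.0 area 86 c -105.75 43.25
x -136.5 -122.5 y -22.5 43.5 area 337 c -129.5 10.5
x 74.5 81.0 y 28.5 44.0 area 68 c 77.75 36.25
x -100.5 -86.0 y -17.0 37.5 area 281 c -93.25 10.25
x -37.0 -33.5 y -32.5 20.0 area 366 c -35.25 -6.25
x -65.5 -62.5 y -31.0 7.5 area 153 c -64.0 -11.75
x -3.0 6.5 y -50.0 7.0 area 419 c 1.75 -21.5
x 93.5 130.5 y 0.5 1.0 area 74 c 112.0 0.75
x 71.0 140.0 y -60.0 -5.0 area 1038 c 105.5 -32.5
x 69.0 95.0 y -91.0 -26.5 area 377 c 82.0 -58.75
x -124.0 -122.5 y -62.0 -30.5 area 135 c -123.25 -46.25
x -106.0 -98.5 y -80.0 -42.5 area 192 c -102.25 -61.25
x -65.0 -42.0 y -93.5 -45.5 area 426 c -53.5 -69.5
x 132.0 139.5 y -79.0 -62.0 area 68 c 135.75 -70.5
x -124.0 -116.5 y -80.0 -68.0 area 68 c -120.25 -74.0
x 96.5 115.5 y -93.5 -73.5 area 449 c 106.0 -83.5
```

View pics/r1.png

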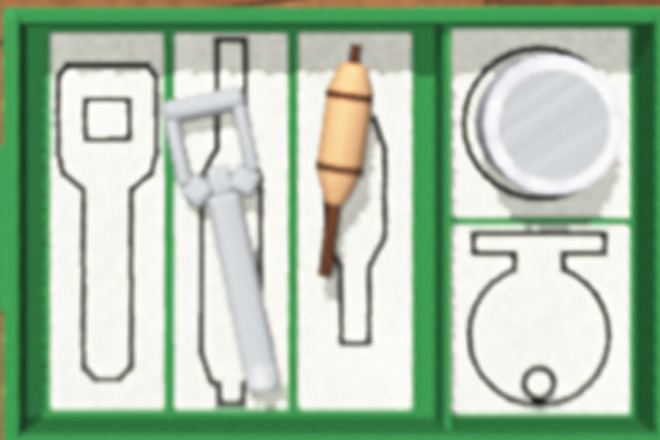

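The rectified floor (2 px/mm) gives outline centres in tray mm. Opener is (-111.5, -0.5), long stick (-49.5, -0.5), short stick (12.5, -0.5) and reel circle about (105, -57) with the foot at +y; all agree with the stated lane lines and sizes. Now the poses of the parts.

```bash
cat >> h.py <<'E'
def blob(m,s=2000,half=(.165,.11),box=None):
    "largest component of mask of rect picture -> minAreaRect centre(mm), axis ends (mm)"
    if box is not None:
        k=np.zeros_like(m); x0,x1,y0,y1=[int(v) for v in ((box[0]/1e3+half[0])*s,(box[1]/1e3+half[0])*s,(half[1]-box[3]/1e3)*s,(half[1]-box[2]/1e3)*s)]
        k[y0:y1,x0:x1]=m[y0:y1,x0:x1]; m=k
    c=max(cv2.findContours(m,cv2.RETR_EXTERNAL,cv2.CHAIN_APPROX_NONE)[0],key=cv2.contourArea)
    P=(c[:,0]/s-np.array(half))*np.array([1,-1])*1e3
    r=cv2.minAreaRect(P.astype(np.float32)); (cx,cy),(a,b),an=r
    if a<b: an-=90
    return np.round([cx,cy,max(a,b),min(a,b),an%180],1)
E
python3 - <<'E'
from h import *
d=pickle.load(open("pics/w1.pkl","rb")); tr=np.load("tr.npy")
im=rect(d,tr,.015); hsv=cv2.cvtColor(im,cv2.COLOR_BGR2HSV); g=cv2.cvtColor(im,cv2.COLOR_BGR2GRAY)
w=cv2.inRange(hsv,(5,70,100),(25,220,255)); print("short body",blob(w,box=(-20,45,-60,96)))
dk=cv2.inRange(hsv,(0,70,0),(20,255,110)); 
print("short stem",blob(dk,box=(-14,30,-60,20)))
row=g[260,200:300]; print("profile y=-20",g[260,210:280:3])
m=cv2.inRange(g,120,208); m=cv2.morphologyEx(m,cv2.MORPH_OPEN,np.ones((11,11)))
print("handle",blob(m,box=(-72,-21,-94,5)))
# top camera: reel, long stick
d=pickle.load(open("pics/top0.pkl","rb")); C=cam(d); im=d["pixels"]; hsv=cv2.cvtColor(im,cv2.COLOR_BGR2HSV)
def seg(n,m,z,b):
    k=np.zeros_like(m); k[b[1]:b[3],b[0]:b[2]]=m[b[1]:b[3],b[0]:b[2]]
    c=max(cv2.findContours(k,cv2.RETR_EXTERNAL,cv2.CHAIN_APPROX_NONE)[0],key=cv2.contourArea)[:,0]
    r=cv2.minAreaRect(ray(d,C,c,z).astype(np.float32)); print(n,np.round(r[0],4),np.round(r[1],4),round(r[2],1))
print("long hsv",hsv[262,160],"bg",hsv[262,130],hsv[275,150])
seg("reel",cv2.inRange(hsv,(0,0,0),(180,70,255)),.02,(425,215,482,270))
for n,p in(("mug base-ish",(515,265)),("flask base",(456,148)),("carrier base",(185,165)),("long tail",(181,277)),("long tip",(125,230)),("long body/stem joint",(143,245))): print(n,ray(d,C,[p],.01).round(3))
E
```

```text
short body [  3.9  30.9 113.   23.1  81.6]
short stem [-1.4 -7.6 34.   6.2 86.5]
profile y=-20 [250 248 244 223 204 209 217 219 218 218 215 213 209 196 164 112  86 159
 234 249 249 249 249 249]
handle [-31. -86.  13.  12.  90.]
long hsv [ 16 103 185] bg [ 14 141 145] [ 15 149 154]
reel [ 0.4815 -0.3089] [0.0829 0.0657] 82.2
mug base-ish [[ 0.436 -0.441]]
flask base [[ 0.689 -0.312]]
carrier base [[0.639 0.28 ]]
long tail [[0.397 0.28 ]]
long tip [[0.495 0.404]]
long body/stem joint [[0.464 0.364]]
```

Run:
```python
from h import *
d=pickle.load(open("pics/w1.pkl","rb")); tr=np.load("tr.npy")
im=rect(d,tr,.015); g=cv2.cvtColor(im,cv2.COLOR_BGR2GRAY)
for y in(0,-15,-30,-45,-60,-75):
    r=int((110-y)*2); a=g[r,190:290]; print(y,a[::2].tolist())
m=cv2.inRange(g,150,232); m=cv2.morphologyEx(m,cv2.MORPH_OPEN,np.ones((15,15)))
print("handle",blob(m,box=(-72,-21,-94,15)))
```

```text
0 [246, 247, 247, 230, 193, 135, 132, 186, 232, 243, 225, 204, 199, 207, 216, 219, 219, 219, 217, 216, 216, 214, 214, 213, 207, 196, 185, 184, 206, 235, 245, 250, 229, 185, 132, 152, 211, 247, 250, 249, 248, 249, 248, 249, 250, 250, 250, 225, 181, 136]
-15 [247, 248, 248, 232, 198, 140, 137, 191, 236, 252, 249, 246, 240, 226, 210, 204, 209, 216, 218, 219, 220, 219, 218, 216, 214, 213, 214, 210, 200, 186, 173, 158, 141, 121, 105, 138, 202, 241, 254, 251, 250, 249, 248, 248, 249, 251, 250, 234, 190, 140]
-30 [247, 248, 249, 232, 196, 143, 143, 196, 235, 251, 249, 247, 246, 245, 244, 240, 229, 216, 209, 210, 216, 219, 218, 218, 218, 218, 216, 215, 215, 213, 211, 203, 188, 161, 133, 140, 185, 229, 252, 249, 249, 248, 247, 247, 248, 249, 245, 231, 189, 142]
-45 [249, 249, 248, 222, 173, 122, 130, 193, 234, 251, 249, 247, 246, 246, 246, 247, 247, 246, 245, 235, 222, 212, 210, 214, 219, 218, 219, 219, 217, 217, 217, 215, 214, 212, 203, 190, 176, 187, 217, 237, 248, 248, 247, 247, 248, 249, 248, 230, 191, 149]
-60 [247, 248, 246, 216, 164, 115, 129, 195, 236, 253, 250, 249, 247, 245, 244, 244, 244, 245, 246, 247, 245, 244, 237, 225, 214, 209, 212, 216, 217, 218, 217, 217, 218, 216, 213, 213, 212, 205, 195, 177, 178, 201, 227, 246, 250, 251, 249, 228, 190, 146]
-75 [245, 245, 245, 246, 247, 250, 246, 229, 170, 123, 125, 174, 216, 238, 243, 245, 245, 246, 247, 247, 248, 248, 248, 246, 245, 236, 219, 206, 212, 221, 227, 232, 238, 241, 241, 240, 236, 230, 224, 218, 212, 203, 192, 192, 210, 231, 242, 234, 194, 145]
handle [-49.5 -28.2  91.5  34.7  97.4]
```

```bash
cat >> h.py <<'E'
def w3(tr,x,y,z):
    p=t2w(tr,[x/1e3,y/1e3])[0]; return (p[0],p[1],z)
E
python3 - <<'E'
from h import *
tr=np.load("tr.npy"); yd=np.degrees(tr[2])
print("pick",w3(tr,-49.3,-6,.007),"place",w3(tr,-111.5,4.5,.008))
c=rows(w3(tr,-49.3,-6,.10),102.2+yd,.32)
c=rows(w3(tr,-49.3,-6,.007),102.2+yd,.32,n=3,start=c)
E
```

```text
pick (np.float64(0.505858141987615), np.float64(-0.011207533884419219), 0.007) place (np.float64(0.4460392588822794), np.float64(0.008812236944193926), 0.008)
[ -0.001, 0.003, 0.043, 0, 0, -0.04, 0.32, 0, 0.003, 0.043, 0, 0, -0.03, 0.32, -0.001, 0.003, 0.044, 0, 0, -0.04, 0.32, -0.001, 0.002, 0.043, 0, 0, -0.03, 0.32, -0.001, 0.003, 0.043, 0, 0, -0.04, 0.32 ]
[ -0.001, 0.003, 0.043, -0.001, 0.002, -0.035, 0.32 ]
[ 0, 0, 0.031, 0, 0, 0, 0.32, 0, 0, 0.031, 0, 0, 0, 0.32, 0, 0, 0.031, 0, 0, 0, 0.32 ]
```

jog_arm(plan=[-0.001,0.003,0.043,0,0,-0.04,0.32,0,0.003,0.043,0,0,-0.03,0.32,-0.001,0.003,0.044,0,0,-0.04,0.32,-0.001,0.002,0.043,0,0,-0.03,0.32,-0.001,0.003,0.043,0,0,-0.04,0.32])

```text
time_s: 2.35
eef_pos: [0.5027, -0.0115, 0.1419]
orientation: [0.001, 0.7, 0.714, -0.001]
wrist_force: [1.1, -0.7, 0.1]
width: 0.0503
grip_force: 0.0
```

jog_arm(plan=[-0.001,0.003,0.043,-0.001,0.002,-0.035,0.32,0,0,0,0,0,0,0.32,0,0,0,0,0,0,0.32])

```text
time_s: 2.65
eef_pos: [0.5061, -0.0111, 0.1011]
orientation: [-0.0, 0.687, 0.726, 0.0]
wrist_force: [0.3, -0.3, 1.0]
width: 0.03
grip_force: 0.0
```

```bash
python3 look.py w2
```

```text
t 2.65 tcp [ 0.5061 -0.0111  0.1011] yaw 93.16 q [ 0.37  0.57 -0.55  1.99  0.44  0.71 -0.4 ] w 0.03
cam [0.502 0.068 0.246] fwd [ 0.02 -0.3  -0.95] f 358
```

View pics/w2.png

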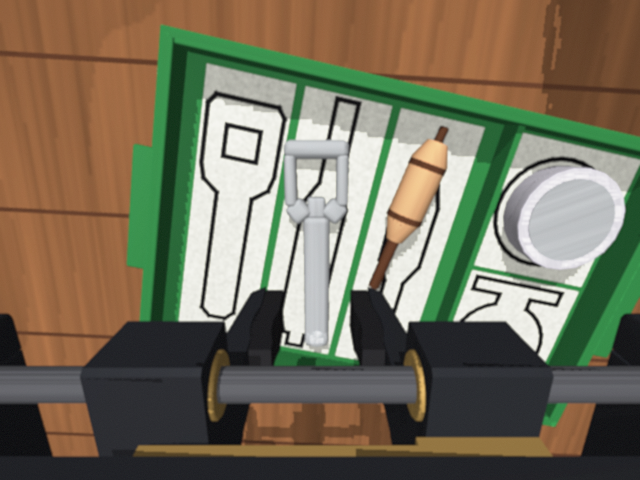

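The view shows the opener running vertically at column 316, centred between the fingers, with the short stem clear of the right finger. I descend and grip.

jog_arm(plan=[0,0,0.031,0,0,0,0.32,0,0,0.031,0,0,0,0.32,0,0,0.031,0,0,0,0.32,0,0,0,0,0,0,0.32])

```text
time_s: 3.1
eef_pos: [0.5064, -0.0104, 0.0075]
orientation: [0.0, 0.687, 0.727, 0.0]
wrist_force: [-1.4, 0.2, -0.3]
width: 0.0297
grip_force: 0.0
```

jog_arm(plan=[0,0,0,0,0,0,1,0,0,0,0,0,0,1,0,0,0,0,0,0,1,0,0,0,0,0,0,1])

```text
time_s: 3.5
eef_pos: [0.5087, -0.0099, 0.0101]
orientation: [0.002, 0.686, 0.727, 0.002]
wrist_force: [-0.9, -0.8, 8.9]
width: 0.0177
grip_force: 30.0
```

jog_arm(plan=[0,0,-0.02,0,0,0,1,0,0,-0.02,0,0,0,1,0,0,0,0,0,0,1])

```text
time_s: 3.8
eef_pos: [0.5093, -0.0099, 0.0509]
orientation: [0.002, 0.687, 0.727, 0.003]
wrist_force: [1.1, -0.2, -2.0]
width: 0.0175
grip_force: 30.0
```

Run:
```python
from h import *
tr=np.load("tr.npy"); yd=np.degrees(tr[2])
c=rows(w3(tr,-111.5,4.5,.048),90+yd,1,n=4)
c=rows(w3(tr,-111.5,4.5,.008),90+yd,1,n=4,start=c)
```

```text
[ 0.006, -0.016, 0.001, 0, 0, 0.05, 1, 0.004, -0.015, 0, 0, 0, 0.06, 1, 0.004, -0.016, 0.001, 0.01, 0, 0.05, 1, 0.003, -0.017, 0.001, -0.003, -0.001, 0.053, 1 ]
[ 0, 0, 0.01, 0, 0, 0, 1, 0, 0, 0.01, 0, 0, 0, 1, 0, 0, 0.01, 0, 0, 0, 1, 0, 0, 0.01, 0, 0, 0, 1 ]
```

jog_arm(plan=[0.006,-0.016,0.001,0,0,0.05,1,0.004,-0.015,0,0,0,0.06,1,0.004,-0.016,0.001,0.01,0,0.05,1,0.003,-0.017,0.001,-0.003,-0.001,0.053,1])

```text
time_s: 4.2
eef_pos: [0.4431, 0.0087, 0.045]
orientation: [-0.002, 0.761, 0.649, -0.002]
wrist_force: [-0.3, 0.4, -0.6]
width: 0.0172
grip_force: 30.0
```

jog_arm(plan=[0,0,0.01,0,0,0,1,0,0,0.01,0,0,0,1,0,0,0.01,0,0,0,1,0,0,0.006,0,0,0,1,0,0,0,0,0,0,1])

```text
time_s: 4.7
eef_pos: [0.4434, 0.0086, 0.0081]
orientation: [-0.002, 0.76, 0.65, -0.002]
wrist_force: [-0.2, -0.4, -1.2]
width: 0.0177
grip_force: 30.0
```

```bash
python3 look.py w3
python3 - <<'E'
from h import *
tr=np.load("tr.npy"); print("want",w3(tr,-111.5,4.5,.01),90+np.degrees(tr[2]))
E
```

```text
t 4.7 tcp [0.4434 0.0086 0.0081] yaw 81.15 q [ 0.18  0.65 -0.36  2.16  0.55  0.42 -0.78] w 0.0177
cam [0.456 0.087 0.153] fwd [-0.05 -0.3  -0.95] f 358
want (np.float64(0.4460392588822794), np.float64(0.008812236944193926), 0.01) 81.07777404785156
```

View pics/w3.png

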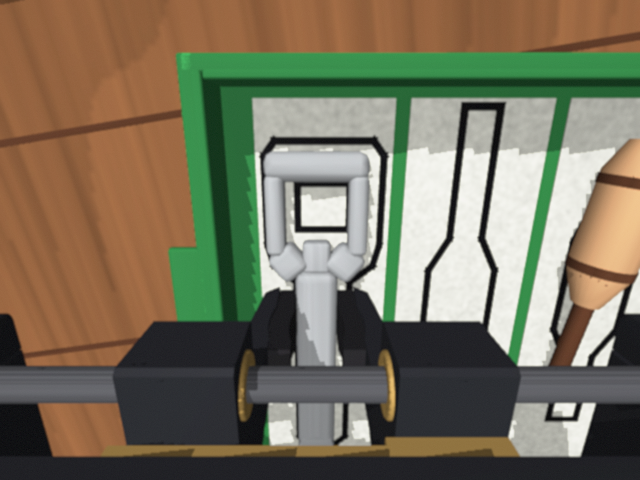

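The head sits about 3 mm left of its outline (centre 316 against 323) and about 4 mm short of its far edge. I correct that before release.

jog_arm(plan=[0.003,0.003,0,0,0,0,1,0,0,0.001,0,0,0,1,0,0,0.001,0,0,0,1,0,0,0,0,0,0,1])

```text
time_s: 5.15
eef_pos: [0.4473, 0.0114, 0.008]
orientation: [-0.001, 0.76, 0.65, -0.002]
wrist_force: [-5.0, -1.1, 25.1]
width: 0.0176
grip_force: 30.0
```

jog_arm(plan=[0,0,0,0,0,0,0.3,0,0,0,0,0,0,0.3,0,0,0,0,0,0,0.3])

```text
time_s: 5.45
eef_pos: [0.4466, 0.0113, 0.0066]
orientation: [-0.002, 0.76, 0.65, -0.002]
wrist_force: [0.1, -0.2, -0.0]
width: 0.0308
grip_force: 0.0
```

jog_arm(plan=[0,0,-0.03,0,0,0,0.3,0,0,-0.04,0,0,0,0.3,0,0,-0.03,0,0,0,0.3])

```text
time_s: 5.75
eef_pos: [0.4471, 0.0114, 0.1082]
orientation: [-0.002, 0.76, 0.65, -0.002]
wrist_force: [1.3, 0.4, -0.3]
width: 0.0312
grip_force: 0.0
```

Run:
```python
from h import *
tr=np.load("tr.npy"); yd=np.degrees(tr[2])
# short: grasp body at stick x=-12 (body centre -14); pose mid(3.9,30.9) dir -98.4
u=np.array([np.cos(np.radians(-98.4)),np.sin(np.radians(-98.4))]); p=np.array([3.9,30.9])-10*u; print(p)
psi=81.6+yd
c=rows(w3(tr,*p,.11),psi,.2)
c=rows(w3(tr,*p,.010),psi,.2,start=c)
```

```text
[ 5.36083029 40.79272333]
[ 0.011, 0.039, -0.001, 0, 0, 0.05, 0.2, 0.013, 0.038, -0.001, 0, 0, 0.05, 0.2, 0.015, 0.037, 0, -0.005, 0.001, 0.048, 0.2 ]
[ 0, 0, 0.033, 0, 0, 0, 0.2, 0, 0, 0.033, 0, 0, 0, 0.2, 0, 0, 0.034, 0, 0, 0, 0.2 ]
```

jog_arm(plan=[0.011,0.039,-0.001,0,0,0.05,0.2,0.013,0.038,-0.001,0,0,0.05,0.2,0.015,0.037,0,-0.005,0.001,0.048,0.2,0,0,0,0,0,0,0.2])

```text
time_s: 6.15
eef_pos: [0.5715, 0.0273, 0.1085]
orientation: [0.001, 0.806, 0.592, 0.002]
wrist_force: [0.0, -1.1, -0.0]
width: 0.035
grip_force: 0.0
```

jog_arm(plan=[0,0,0.033,0,0,0,0.2,0,0,0.033,0,0,0,0.2,0,0,0.032,0,0,0,0.2,0,0,0,0,0,0,0.2])

```text
time_s: 6.55
eef_pos: [0.5641, 0.026, 0.0072]
orientation: [-0.001, 0.805, 0.593, -0.002]
wrist_force: [-0.5, 0.0, 0.6]
width: 0.0353
grip_force: 0.0
```

jog_arm(plan=[0,0,0,0,0,0,1,0,0,0,0,0,0,1,0,0,0,0,0,0,1,0,0,0,0,0,0,1])

```text
time_s: 6.95
eef_pos: [0.5671, 0.0261, 0.0113]
orientation: [0.0, 0.806, 0.592, 0.0]
wrist_force: [-1.1, 0.0, 4.7]
width: 0.0217
grip_force: 30.0
```

jog_arm(plan=[0,0,-0.01,0,0,0,1,0,0,-0.01,0,0,0,1,0,0,0,0,0,0,1])

```text
time_s: 7.25
eef_pos: [0.5678, 0.0263, 0.0321]
orientation: [0.001, 0.806, 0.592, 0.001]
wrist_force: [0.1, 0.0, -0.2]
width: 0.0212
grip_force: 30.0
```

Run:
```python
from h import *
from plant import ctrl
tr=np.load("tr.npy"); yd=np.degrees(tr[2]); z=ctrl.get_obs()["eef_pos"][2]
c=rows(w3(tr,12.5,9.5,z),90+yd,1)
```

```text
[ -0.03, 0.011, 0, 0.003, -0.001, -0.147, 1 ]
```

jog_arm(plan=[-0.015,0.006,0,0,0,-0.073,1,-0.015,0.006,0,0,0,-0.074,1,0,0,0,0,0,0,1,0,0,0.012,0,0,0,1,0,0,0,0,0,0,1])

```text
time_s: 7.75
eef_pos: [0.569, -0.0047, 0.0167]
orientation: [-0.001, 0.76, 0.65, -0.001]
wrist_force: [-0.8, -0.3, -0.6]
width: 0.0215
grip_force: 30.0
```

```bash
python3 look.py w4
python3 - <<'E'
from h import *
tr=np.load("tr.npy"); yd=np.degrees(tr[2])
print("want",w3(tr,12.5,9.5,.01),90+yd)
d=pickle.load(open("pics/w4.pkl","rb")); im=rect(d,tr,.004); hsv=cv2.cvtColor(im,cv2.COLOR_BGR2HSV); g=cv2.cvtColor(im,cv2.COLOR_BGR2GRAY)
im2=rect(d,tr,.017); w=cv2.inRange(cv2.cvtColor(im2,cv2.COLOR_BGR2HSV),(5,70,100),(25,220,255)); print("body",blob(w,box=(-20,48,0,90)))
vis=im[0:330]; cv2.imwrite("pics/r4.png",vis)
E
```

```text
t 7.75 tcp [ 0.569  -0.0047  0.0167] yaw 81.05 q [ 0.24  0.77 -0.42  1.85  0.5   0.63 -0.64] w 0.0215
cam [0.581 0.073 0.162] fwd [-0.05 -0.3  -0.95] f 358
want (np.float64(0.5693142993056817), np.float64(-0.005479873068275977), 0.01) 81.07777404785156
body [11.2 14.  27.  23.5 90. ]
```

View pics/r4.png

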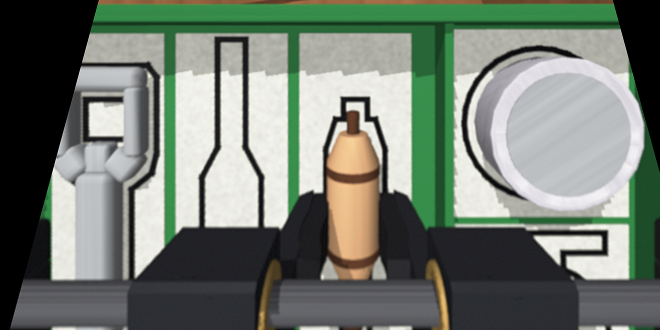

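The stick's peg (353,112) lies over the drawn peg (355,98) once its height is allowed for. I lower and release it.

jog_arm(plan=[0,0.001,0.004,0,0,0,1,0,0,0.002,0,0,0,1,0,0,0.002,0,0,0,1,0,0,0,0,0,0,1])

```text
time_s: 8.2
eef_pos: [0.5713, -0.0055, 0.0112]
orientation: [0.0, 0.76, 0.65, -0.0]
wrist_force: [-3.6, -0.4, 12.8]
width: 0.0214
grip_force: 30.0
```

jog_arm(plan=[0,0,0,0,0,0,0.3,0,0,0,0,0,0,0.3,0,0,0,0,0,0,0.3,0,0,0,0,0,0,0.3])

```text
time_s: 8.6
eef_pos: [0.5712, -0.0061, 0.01]
orientation: [-0.0, 0.76, 0.65, -0.0]
wrist_force: [0.7, 0.6, 0.2]
width: 0.0306
grip_force: 0.0
```

jog_arm(plan=[0,0,-0.04,0,0,0,0.3,0,0,-0.045,0,0,0,0.3,0,0,-0.045,0,0,0,0.3,0,0,-0.045,0,0,0,0.3,0,0,-0.045,0,0,0,0.3])

```text
time_s: 9.1
eef_pos: [0.5709, -0.0061, 0.2319]
orientation: [-0.0, 0.76, 0.65, -0.0]
wrist_force: [1.5, -1.6, -0.6]
width: 0.0306
grip_force: 0.0
```

Run:
```python
from h import *
# long stick from top0: tip & tail -> mid, then view from above
tail=np.array([.397,.28]);tip=np.array([.495,.404]); u=tip-tail; print(np.linalg.norm(u),np.degrees(np.arctan2(u[1],u[0])),(tail+tip)/2)
c=rows((.42,.24,.30),60,-1)
```

```text
0.15805062480104276 51.679886063222554 [0.446 0.342]
[ 0.031, -0.027, -0.01, 0, 0, 0.05, -1, 0.03, -0.028, -0.009, 0, 0, 0.06, -1, 0.029, -0.03, -0.01, 0, 0, 0.05, -1, 0.026, -0.032, -0.01, 0, 0, 0.05, -1, 0.025, -0.032, -0.01, 0, 0, 0.05, -1 ]
[ 0.024, -0.034, -0.009, 0, 0, 0.06, -1, 0.021, -0.035, -0.01, 0, 0, 0.048, -1 ]
```

```bash
python3 look.py w5
python3 - <<'E'
from h import *
d=pickle.load(open("pics/w5.pkl","rb")); tr=np.load("tr.npy")
im=rect(d,tr,.015); hsv=cv2.cvtColor(im,cv2.COLOR_BGR2HSV)
print("short",blob(cv2.inRange(hsv,(3,70,60),(25,240,255)),box=(-20,45,-70,70)))
E
```

```text
t 9.1 tcp [ 0.5709 -0.0061  0.2319] yaw 81.07 q [ 0.37  0.47 -0.58  1.73  0.3   1.02 -0.47] w 0.0306
cam [0.583 0.072 0.377] fwd [-0.05 -0.3  -0.95] f 358
short [ 14.2  -0.2 113.5  23.5  90. ]
```

jog_arm(plan=[0.031,-0.027,-0.01,0,0,0.05,-1,0.03,-0.028,-0.009,0,0,0.06,-1,0.029,-0.03,-0.01,0,0,0.05,-1,0.026,-0.032,-0.01,0,0,0.05,-1,0.025,-0.032,-0.01,0,0,0.05,-1])

```text
time_s: 9.65
eef_pos: [0.4623, 0.1704, 0.2793]
orientation: [0.0, 0.838, 0.545, -0.0]
wrist_force: [0.7, 1.3, -0.7]
width: 0.069
grip_force: 0.0
```

jog_arm(plan=[0.024,-0.034,-0.009,0,0,0.06,-1,0.021,-0.035,-0.01,0,0,0.048,-1,0,0,0,0,0,0,-1,0,0,0,0,0,0,-1])

```text
time_s: 10.05
eef_pos: [0.4204, 0.2401, 0.2981]
orientation: [0.0, 0.865, 0.501, -0.0]
wrist_force: [-0.4, -1.2, -0.5]
width: 0.0884
grip_force: 0.0
```

```bash
python3 look.py w6
```

```text
t 10.05 tcp [0.4204 0.2401 0.2981] yaw 60.13 q [-0.03  0.25 -0.68  1.87  0.18  1.09 -1.3 ] w 0.0884
cam [0.459 0.309 0.443] fwd [-0.15 -0.26 -0.95] f 358
```

View pics/w6.png

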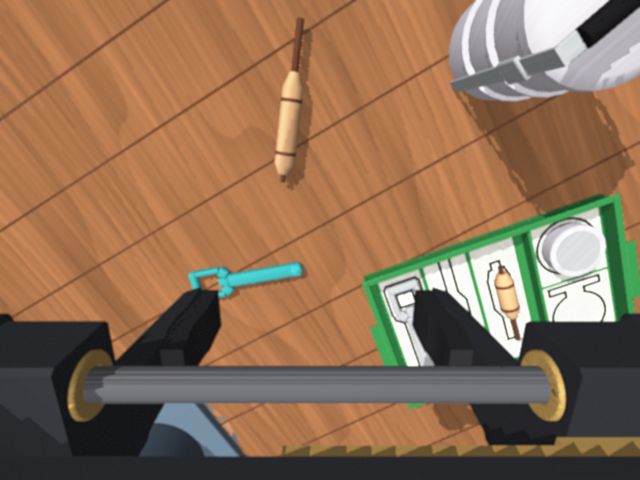

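The long stick has its tip at (301,18) and peg at (284,181), and the carrier is well to the right. The short stick measures (14.2, -0.2) mm at 90°, which is good.

Run:
```python
from h import *
d=pickle.load(open("pics/w6.pkl","rb")); P=ray(d,d["C"],[(301,18),(284,181),(290,100)],.011); print(P.round(4))
u=P[0]-P[1]; L=np.linalg.norm(u); psi=np.degrees(np.arctan2(u[1],u[0])); u/=L; print(L,psi)
mid=(P[0]+P[1])/2; g=mid-18*u/1e3; print("mid",mid,"grasp",g)
c=rows((*g,.10),psi,-.1)
c=rows((*g,.004),psi,-.1,start=c)
```

```text
[[0.4995 0.4108]
 [0.3941 0.2732]
 [0.4475 0.3474]]
0.17330173198588353 52.57126538629292
mid [0.44680653 0.34201288] grasp [0.43586659 0.3277189 ]
[ 0.017, -0.006, 0.04, 0, 0, 0.03, -0.1, 0.017, -0.007, 0.039, 0, 0, 0.02, -0.1, 0.016, -0.007, 0.04, 0, 0, 0.03, -0.1, 0.017, -0.008, 0.039, 0, 0, 0.02, -0.1, 0.016, -0.008, 0.04, 0, 0.001, 0.029, -0.1 ]
[ 0, 0, 0.048, 0, 0, 0, -0.1, 0, 0, 0.048, 0, 0, 0, -0.1 ]
```

jog_arm(plan=[0.017,-0.006,0.04,0,0,0.03,-0.1,0.017,-0.007,0.039,0,0,0.02,-0.1,0.016,-0.007,0.04,0,0,0.03,-0.1,0.017,-0.008,0.039,0,0,0.02,-0.1,0.016,-0.008,0.04,0,0.001,0.029,-0.1])

```text
time_s: 10.6
eef_pos: [0.4369, 0.3276, 0.0977]
orientation: [0.0, 0.897, 0.441, -0.0]
wrist_force: [1.2, -0.1, -0.5]
width: 0.0504
grip_force: 0.0
```

jog_arm(plan=[0,0,0.047,0,0,0,-0.1,0,0,0.047,0,0,0,-0.1,0,0,0,0,0,0,-0.1])

```text
time_s: 10.9
eef_pos: [0.4368, 0.3275, 0.0029]
orientation: [0.0, 0.897, 0.442, -0.001]
wrist_force: [0.4, -0.1, 0.1]
width: 0.0484
grip_force: 0.0
```

jog_arm(plan=[0,0,0,0,0,0,1,0,0,0,0,0,0,1,0,0,0,0,0,0,1,0,0,0,0,0,0,1])

```text
time_s: 11.3
eef_pos: [0.436, 0.3285, 0.0064]
orientation: [-0.0, 0.897, 0.443, 0.0]
wrist_force: [-0.2, -0.1, -1.6]
width: 0.0217
grip_force: 30.0
```

jog_arm(plan=[0,0,-0.03,0,0,0,1,0,0,-0.04,0,0,0,1,0,0,-0.03,0,0,0,1,0,0,0,0,0,0,1])

```text
time_s: 11.7
eef_pos: [0.4378, 0.3306, 0.1102]
orientation: [-0.001, 0.897, 0.443, 0.004]
wrist_force: [0.2, -0.1, -1.0]
width: 0.0213
grip_force: 30.0
```

Run:
```python
from h import *
tr=np.load("tr.npy"); yd=np.degrees(tr[2])
print("want",w3(tr,-49.5,-18.5,.05),90+yd)
c=rows(w3(tr,-49.5,-18.5,.09),90+yd,1)
c=rows(w3(tr,-49.5,-18.5,.02),90+yd,1,n=2,start=c)
```

```text
want (np.float64(0.5037218917805975), np.float64(-0.0235252623703462), 0.05) 81.07777404785156
[ -0.03, 0.033, 0.002, 0, 0, -0.06, 1, -0.032, 0.032, 0.003, 0, 0, -0.06, 1, -0.034, 0.03, 0.002, 0, 0, -0.07, 1, -0.036, 0.027, 0.002, 0, 0, -0.06, 1, -0.038, 0.025, 0.003, 0, 0, -0.06, 1 ]
[ -0.039, 0.022, 0.002, 0, 0, -0.06, 1, -0.04, 0.021, 0.002, 0, -0.01, -0.07, 1, -0.041, 0.017, 0.003, 0.004, 0.004, -0.058, 1 ]
[ 0, 0, 0.035, 0, 0, 0, 1, 0, 0, 0.035, 0, 0, 0, 1 ]
```

jog_arm(plan=[-0.03,0.033,0.002,0,0,-0.06,1,-0.032,0.032,0.003,0,0,-0.06,1,-0.034,0.03,0.002,0,0,-0.07,1,-0.036,0.027,0.002,0,0,-0.06,1,-0.038,0.025,0.003,0,0,-0.06,1])

```text
time_s: 12.2
eef_pos: [0.4767, 0.105, 0.0934]
orientation: [-0.0, 0.817, 0.577, 0.0]
wrist_force: [1.0, -1.2, -0.8]
width: 0.0214
grip_force: 30.0
```

jog_arm(plan=[-0.039,0.022,0.002,0,0,-0.06,1,-0.04,0.021,0.002,0,-0.01,-0.07,1,-0.041,0.017,0.003,0.004,0.004,-0.058,1,0,0,0,0,0,0,1,0,0,0,0,0,0,1])

```text
time_s: 12.7
eef_pos: [0.501, -0.0264, 0.0865]
orientation: [-0.001, 0.761, 0.649, -0.004]
wrist_force: [0.0, 0.5, -0.0]
width: 0.0216
grip_force: 30.0
```

```bash
python3 look.py w7
python3 - <<'E'
from h import *
tr=np.load("tr.npy"); d=pickle.load(open("pics/w7.pkl","rb"))
z=d["T"][2,3]+.005 # stick axis height approx
im=rect(d,tr,z,half=(.165,.13)); cv2.imwrite("pics/r7.png",im); hsv=cv2.cvtColor(im,cv2.COLOR_BGR2HSV)
m=cv2.inRange(hsv,(0,70,20),(25,255,255)); print(blob(m,box=(-85,-15,0,96),half=(.165,.13)))
E
```

```text
t 12.7 tcp [ 0.501  -0.0264  0.0865] yaw 80.91 q [ 0.45  0.61 -0.63  2.    0.55  0.71 -0.68] w 0.0216
cam [0.514 0.052 0.231] fwd [-0.05 -0.3  -0.95] f 358
[-52.2  41.8  82.5  22.5  90. ]
```

jog_arm(plan=[0.004,0.003,0.03,0,0,0,1,0,0,0.03,0,0,0,1,0,0,0.01,0,0,0,1,0,0,0.004,0,0,0,1,0,0,0,0,0,0,1])

```text
time_s: 13.25
eef_pos: [0.5048, -0.021, 0.0136]
orientation: [-0.0, 0.759, 0.651, -0.003]
wrist_force: [0.3, 0.7, -0.7]
width: 0.0212
grip_force: 30.0
```

jog_arm(plan=[0,0,0.002,0,0,0,1,0,0,0.002,0,0,0,1,0,0,0,0,0,0,1])

```text
time_s: 13.55
eef_pos: [0.5056, -0.0219, 0.0103]
orientation: [0.001, 0.76, 0.65, -0.003]
wrist_force: [-1.2, -0.2, 5.3]
width: 0.0218
grip_force: 30.0
```

jog_arm(plan=[0,0,0,0,0,0,0.3,0,0,0,0,0,0,0.3,0,0,0,0,0,0,0.3,0,0,0,0,0,0,0.3])

```text
time_s: 13.95
eef_pos: [0.5047, -0.022, 0.0093]
orientation: [-0.0, 0.76, 0.65, -0.003]
wrist_force: [-0.6, -0.2, 0.1]
width: 0.0311
grip_force: 0.0
```

jog_arm(plan=[0,0,-0.04,0,0,0,0.3,0,0,-0.045,0,0,0,0.3,0,0,-0.045,0,0,0,0.3,0,0,-0.045,0,0,0,0.3,0,0,-0.045,0,0,0,0.3])

```text
time_s: 14.45
eef_pos: [0.5054, -0.0209, 0.231]
orientation: [-0.0, 0.76, 0.65, -0.004]
wrist_force: [1.8, -0.6, -0.8]
width: 0.0309
grip_force: 0.0
```

jog_arm(plan=[0,0,-0.04,0,0,0,0.3,0,0,-0.04,0,0,0,0.3,0,0,0,0,0,0,0.3,0,0,0,0,0,0,0.3])

```text
time_s: 14.85
eef_pos: [0.5065, -0.0208, 0.3096]
orientation: [0.001, 0.76, 0.65, -0.003]
wrist_force: [-0.2, -0.1, -0.6]
width: 0.0306
grip_force: 0.0
```

```bash
python3 look.py w8
python3 - <<'E'
from h import *
d=pickle.load(open("pics/w8.pkl","rb")); tr=np.load("tr.npy")
im=rect(d,tr,.015); hsv=cv2.cvtColor(im,cv2.COLOR_BGR2HSV); g=cv2.cvtColor(im,cv2.COLOR_BGR2GRAY)
m=cv2.inRange(hsv,(0,70,20),(25,255,255))
print("short",blob(m,box=(-18,45,-75,75))); print("long",blob(m,box=(-85,-18,-97,97)))
for y in(70,55,10,-10,-30,-50,-70): print(y,g[int((110-y)*2),40:180:2].tolist())
print("col",g[20:80:2,106].tolist()); print(g[360:400:2,106].tolist())
E
```

```text
t 14.85 tcp [ 0.5065 -0.0208  0.3096] yaw 81.1 q [ 0.62  0.32 -0.82  1.79  0.26  1.15 -0.44] w 0.0306
cam [0.519 0.058 0.454] fwd [-0.05 -0.3  -0.95] f 358
short [ 14.2  -0.2 114.5  22.5  90. ]
long [-47.8   1.  176.   23.5  90. ]
70 [88, 88, 89, 96, 106, 116, 138, 173, 205, 197, 137, 90, 131, 195, 217, 203, 194, 194, 195, 197, 197, 198, 198, 198, 199, 200, 200, 200, 200, 200, 200, 202, 203, 203, 202, 203, 204, 203, 203, 204, 202, 203, 204, 204, 204, 204, 205, 204, 204, 204, 202, 198, 185, 167, 145, 140, 148, 129, 91, 93, 159, 213, 218, 175, 130, 114, 124, 150, 202, 237]
55 [87, 85, 89, 93, 102, 115, 140, 182, 217, 217, 157, 92, 105, 168, 204, 213, 216, 215, 205, 187, 160, 123, 88, 55, 68, 139, 219, 251, 248, 247, 247, 248, 249, 248, 246, 246, 247, 247, 247, 246, 245, 245, 247, 243, 196, 116, 76, 111, 169, 201, 216, 215, 203, 182, 154, 136, 134, 121, 87, 88, 146, 202, 212, 177, 133, 111, 120, 157, 211, 244]
10 [87, 87, 87, 92, 101, 114, 134, 178, 224, 246, 246, 244, 244, 244, 243, 242, 242, 243, 244, 244, 242, 216, 156, 93, 98, 148, 192, 208, 212, 216, 217, 217, 215, 213, 210, 209, 2
[... 1105 characters left out ...]
232, 248, 246, 243, 243, 244, 245, 245, 246, 246, 247, 249, 248, 228, 178, 130, 109, 122, 151, 193, 230]
-70 [87, 86, 84, 84, 89, 102, 129, 177, 222, 244, 244, 243, 242, 242, 242, 241, 241, 243, 244, 243, 239, 206, 148, 98, 85, 113, 155, 181, 190, 198, 204, 206, 207, 206, 204, 201, 197, 193, 184, 173, 162, 155, 155, 153, 133, 100, 73, 99, 161, 218, 240, 240, 240, 240, 242, 244, 245, 245, 245, 244, 245, 242, 219, 177, 135, 115, 119, 157, 207, 236]
col [114, 93, 68, 63, 75, 86, 105, 137, 171, 189, 194, 195, 195, 192, 189, 188, 189, 192, 196, 195, 178, 139, 108, 133, 185, 212, 220, 217, 214, 209]
[206, 197, 189, 177, 153, 105, 89, 126, 189, 231, 245, 244, 243, 242, 242, 241, 242, 243, 242, 240]
```

View pics/w8.png

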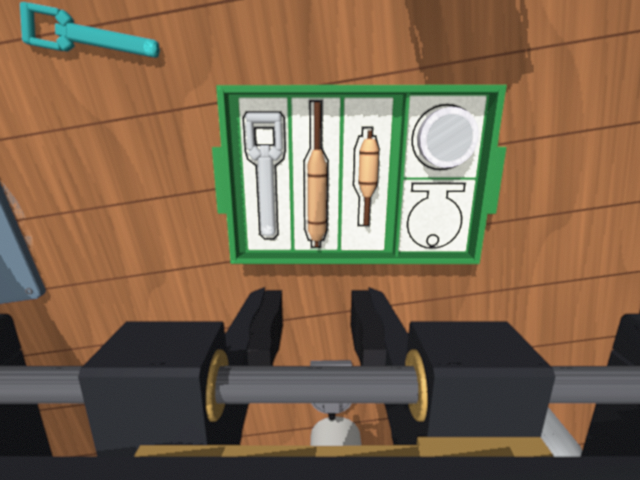

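The view shows opener, long stick and short stick all lying inside their outlines, and the tin undisturbed. Next is the reel; I have used my ten pictures, so from here I check by numbers.

Run:
```python
from h import *
c=rows((.4804,-.317,.24),82,0)
```

```text
[ -0.042, 0.003, 0.01, -0.001, 0.001, -0.002, 0, -0.043, 0.003, 0.01, -0.001, 0.001, -0.002, 0, -0.042, 0.003, 0.01, 0, 0, -0.003, 0, -0.042, 0.002, 0.01, -0.001, 0.001, -0.002, 0, -0.043, 0.003, 0.01, -0.001, 0.001, -0.002, 0 ]
[ -0.042, 0.003, 0.01, -0.001, 0.001, -0.002, 0, -0.042, 0.002, 0.009, -0.001, 0.001, -0.003, 0 ]
```

jog_arm(plan=[-0.042,0.003,0.01,-0.001,0.001,-0.002,0,-0.043,0.003,0.01,-0.001,0.001,-0.002,0,-0.042,0.003,0.01,0,0,-0.003,0,-0.042,0.002,0.01,-0.001,0.001,-0.002,0,-0.043,0.003,0.01,-0.001,0.001,-0.002,0])

```text
time_s: 15.4
eef_pos: [0.4867, -0.2336, 0.2577]
orientation: [-0.001, 0.756, 0.655, -0.001]
wrist_force: [0.1, -0.1, 0.0]
width: 0.044
grip_force: 0.0
```

jog_arm(plan=[-0.042,0.003,0.01,-0.001,0.001,-0.002,0,-0.042,0.002,0.009,-0.001,0.001,-0.003,0,0,0,0,0,0,0,0,0,0,0,0,0,0,0])

```text
time_s: 15.8
eef_pos: [0.4799, -0.3163, 0.2388]
orientation: [-0.002, 0.755, 0.656, 0.001]
wrist_force: [-0.1, 0.6, 0.7]
width: 0.0445
grip_force: 0.0
```

```bash
python3 look.py w9
cat > reel.py <<'E'
import sys
from h import *
# horizontal picture around a centre, at height z, 2 px/mm, axes: col=world x, row=-world y
d=pickle.load(open(f"pics/{sys.argv[1]}.pkl","rb")); c=(.4804,-.317,0); H=(.08,.1)
for z in(.004,.03,.048):
    im=rect(d,c,z,half=H); hsv=cv2.cvtColor(im,cv2.COLOR_BGR2HSV)
    m=cv2.inRange(hsv,(0,0,0),(180,75,255)); m=cv2.morphologyEx(m,cv2.MORPH_OPEN,np.ones((5,5)))
    a=m[::10,::5]; print("z",z)
    if z==.03: print("\n".join("".join("#" if v else "." for v in r) for r in a))
    n,l,st,ce=cv2.connectedComponentsWithStats(m)
    for i in range(1,n):
        if st[i,4]>800: print("x",(st[i,0]/2-80,(st[i,0]+st[i,2])/2-80),"y",(100-(st[i,1]+st[i,3])/2,100-st[i,1]/2),"area mm2",st[i,4]/4)
    g=cv2.cvtColor(im,cv2.COLOR_BGR2GRAY)
    if z==.048: 
        for y in range(20,-40,-4): print(y,g[int((100-y)*2),100:220:4].tolist())
E
python3 reel.py w9
```

```text
t 15.8 tcp [ 0.4799 -0.3163  0.2388] yaw 81.94 q [ 1.    0.5  -0.67  1.71  0.34  1.06  0.08] w 0.0445
cam [ 0.491 -0.238  0.384] fwd [-0.04 -0.3  -0.95] f 358
z 0.004
x (np.float64(-35.5), np.float64(37.0)) y (np.float64(-41.5), np.float64(49.5)) area mm2 4435.5
x (np.float64(-47.5), np.float64(31.5)) y (np.float64(-100.0), np.float64(-64.0)) area mm2 2177.75
z 0.03
................................................................
................................................................
................................................................
................................................................
................................................................
................................................................
................................................................
................................................................
................................................................
................................................................
........................######..................................
................
[... 4024 characters left out ...]
26, 135, 83, 36, 41, 41, 30, 68, 114, 115, 112, 109, 96, 118, 145, 153, 129, 106, 106, 102, 102]
-24 [143, 148, 154, 153, 150, 117, 109, 110, 121, 139, 149, 91, 37, 36, 37, 36, 77, 103, 104, 107, 113, 118, 118, 109, 98, 101, 108, 106, 103, 103]
-28 [142, 147, 155, 154, 155, 137, 114, 107, 104, 104, 106, 107, 82, 69, 64, 81, 103, 105, 108, 107, 107, 107, 103, 100, 97, 102, 107, 106, 103, 102]
-32 [143, 146, 154, 155, 154, 152, 127, 106, 103, 104, 108, 110, 109, 107, 104, 100, 101, 105, 107, 108, 106, 107, 102, 99, 99, 101, 107, 107, 102, 101]
-36 [144, 146, 154, 152, 155, 154, 152, 132, 107, 102, 107, 109, 107, 107, 101, 101, 102, 104, 107, 108, 107, 107, 103, 99, 97, 101, 108, 104, 103, 123]
```

Measured: reel axis ≈ (0.481, -0.317), yaw ≈ 82.5–83°, with block flats, knob and foot agreeing. I descend onto the clip block.

Run:
```python
from h import *
c=rows((.481,-.317,.08),82.7,0,n=5)
c=rows((.481,-.317,.034),82.7,0,n=3,start=c)
```

```text
[ 0, 0, 0.032, 0, -0.001, -0.002, 0, -0.001, 0, 0.032, 0, 0, -0.002, 0, 0, 0, 0.032, -0.001, -0.001, -0.002, 0, -0.001, 0.001, 0.032, 0, 0, -0.003, 0, 0, 0, 0.032, 0, -0.001, -0.002, 0 ]
[ 0, 0, 0.015, 0, 0, 0, 0, 0, 0, 0.015, 0, 0, 0, 0, 0, 0, 0.016, 0, 0, 0, 0 ]
```

jog_arm(plan=[0,0,0.032,0,-0.001,-0.002,0,-0.001,0,0.032,0,0,-0.002,0,0,0,0.032,-0.001,-0.001,-0.002,0,-0.001,0.001,0.032,0,0,-0.003,0,0,0,0.032,0,-0.001,-0.002,0])

```text
time_s: 16.35
eef_pos: [0.4828, -0.3164, 0.08]
orientation: [0.001, 0.75, 0.662, 0.0]
wrist_force: [-0.4, -1.1, 0.7]
width: 0.0441
grip_force: 0.0
```

jog_arm(plan=[0,0,0.015,0,0,0,0,0,0,0.015,0,0,0,0,0,0,0.015,0,0,0,0,0,0,0,0,0,0,0])

```text
time_s: 16.75
eef_pos: [0.4817, -0.318, 0.0348]
orientation: [0.001, 0.751, 0.661, -0.0]
wrist_force: [-0.8, 0.3, 0.1]
width: 0.0445
grip_force: 0.0
```

```bash
python3 look.py w10
python3 - <<'E'
from h import *
d=pickle.load(open("pics/w10.pkl","rb")); im=rect(d,(.481,-.317,0),.047,half=(.04,.03)); g=cv2.cvtColor(im,cv2.COLOR_BGR2GRAY)
for y in range(28,-20,-4): print(y,g[int((30-y)*2),0:160:4].tolist())
print(proj(d,d["C"],[[.481,-.317,.048],[.481,-.285,.03]]))
E
```

```text
t 16.75 tcp [ 0.4817 -0.318   0.0348] yaw 82.7 q [ 0.88  0.77 -0.52  1.82  0.56  0.7  -0.08] w 0.0445
cam [ 0.491 -0.239  0.18 ] fwd [-0.04 -0.3  -0.95] f 358
28 [150, 150, 150, 153, 150, 144, 134, 142, 145, 159, 153, 167, 146, 162, 165, 164, 164, 156, 164, 163, 162, 161, 162, 162, 161, 160, 160, 163, 125, 135, 168, 120, 131, 148, 147, 143, 143, 140, 137, 139]
24 [150, 151, 149, 154, 151, 145, 135, 142, 145, 163, 159, 166, 163, 163, 163, 164, 30, 30, 31, 161, 162, 161, 162, 160, 158, 35, 27, 142, 159, 159, 119, 160, 157, 145, 146, 143, 142, 140, 138, 138]
20 [150, 151, 149, 153, 151, 144, 135, 144, 162, 115, 167, 163, 163, 163, 162, 161, 162, 138, 147, 155, 160, 162, 161, 161, 157, 32, 25, 132, 159, 159, 159, 150, 149, 157, 147, 142, 143, 140, 136, 138]
16 [151, 150, 149, 156, 84, 48, 48, 34, 42, 42, 39, 77, 161, 161, 161, 163, 116, 119, 119, 119, 119, 119, 119, 116, 117, 117, 149, 159, 159, 159, 159, 158, 120, 156, 159, 142, 142, 138, 136, 136]
12 [150, 151, 107, 49, 48, 48, 34, 43, 42, 41, 35, 25, 26, 53, 161, 151, 170, 170, 172, 170, 163, 155, 144, 134, 126, 121, 139, 158, 157, 15
[... 691 characters left out ...]
57, 157, 157, 157, 153, 134, 114, 154, 157, 157, 126, 31, 37, 34, 42, 42, 44, 42, 48, 49]
-8 [36, 40, 40, 41, 41, 41, 21, 24, 26, 142, 114, 80, 112, 114, 138, 159, 158, 157, 157, 156, 156, 156, 156, 155, 140, 50, 113, 136, 156, 144, 124, 31, 37, 31, 42, 40, 41, 42, 40, 48]
-12 [41, 48, 47, 47, 47, 30, 25, 36, 148, 151, 157, 133, 114, 98, 105, 142, 127, 114, 131, 142, 150, 152, 155, 154, 121, 114, 114, 118, 148, 157, 133, 31, 36, 32, 41, 42, 42, 42, 41, 50]
-16 [45, 46, 48, 46, 48, 23, 71, 140, 146, 150, 157, 122, 113, 112, 112, 159, 139, 30, 32, 28, 23, 35, 86, 87, 100, 113, 113, 139, 99, 103, 110, 45, 36, 31, 42, 41, 40, 42, 41, 48]
[[315.19107117 322.60273721]
 [305.89261922 237.10031917]]
```

jog_arm(plan=[0,0,0,0,0,0,1,0,0,0,0,0,0,1,0,0,0,0,0,0,1,0,0,0,0,0,0,1,0,0,0,0,0,0,1])

```text
time_s: 17.3
eef_pos: [0.4824, -0.3191, 0.0368]
orientation: [0.002, 0.751, 0.66, -0.0]
wrist_force: [-2.0, 0.9, 6.3]
width: 0.0218
grip_force: 30.0
```

jog_arm(plan=[0,0,-0.01,0,0,0,1,0,0,-0.02,0,0,0,1,0,0,-0.03,0,0,0,1,0,0,-0.03,0,0,0,1,0,0,0,0,0,0,1])

```text
time_s: 17.8
eef_pos: [0.4846, -0.3194, 0.1302]
orientation: [0.005, 0.751, 0.66, 0.001]
wrist_force: [0.5, 0.0, -0.8]
width: 0.0215
grip_force: 30.0
```

Run:
```python
from h import *
tr=np.load("tr.npy"); yd=np.degrees(tr[2])
print("want",w3(tr,105,-58,.12))
c=rows((.50,-.12,.12),90+yd,1,n=6)
c=rows(w3(tr,105,-58,.10),90+yd,1,n=5,start=c)
```

```text
want (np.float64(0.6502262093003823), np.float64(-0.08650926786429712), 0.12)
[ 0.033, -0.002, 0.002, 0.001, 0.001, 0.005, 1, 0.034, -0.002, 0.001, 0.002, 0.001, 0.004, 1, 0.033, -0.002, 0.002, 0.001, 0, 0.005, 1, 0.033, -0.002, 0.001, 0.002, 0.001, 0.005, 1, 0.033, -0.002, 0.002, 0.001, 0.001, 0.004, 1 ]
[ 0.034, -0.003, 0.002, 0.002, 0.001, 0.005, 1 ]
[ 0.011, 0.029, 0.004, 0, 0, 0, 1, 0.011, 0.028, 0.004, 0, 0, 0, 1, 0.012, 0.029, 0.004, 0, 0, 0, 1, 0.011, 0.029, 0.004, 0, 0, 0, 1, 0.011, 0.029, 0.004, 0, 0, 0, 1 ]
```

jog_arm(plan=[0.033,-0.002,0.002,0.001,0.001,0.005,1,0.034,-0.002,0.001,0.002,0.001,0.004,1,0.033,-0.002,0.002,0.001,0,0.005,1,0.033,-0.002,0.001,0.002,0.001,0.005,1,0.033,-0.002,0.002,0.001,0.001,0.004,1])

```text
time_s: 18.3
eef_pos: [0.4943, -0.1513, 0.1173]
orientation: [-0.003, 0.759, 0.652, -0.001]
wrist_force: [-0.7, -0.7, -2.5]
width: 0.0219
grip_force: 30.0
```

jog_arm(plan=[0.034,-0.003,0.002,0.002,0.001,0.005,1,0.011,0.029,0.004,0,0,0,1,0.011,0.028,0.004,0,0,0,1,0.012,0.029,0.004,0,0,0,1,0.011,0.029,0.004,0,0,0,1])

```text
time_s: 18.8
eef_pos: [0.618, -0.0914, 0.0983]
orientation: [-0.004, 0.76, 0.65, -0.002]
wrist_force: [0.1, -0.1, -1.9]
width: 0.0217
grip_force: 30.0
```

jog_arm(plan=[0.011,0.029,0.004,0,0,0,1,0,0,0,0,0,0,1,0,0,0,0,0,0,1])

```text
time_s: 19.1
eef_pos: [0.647, -0.0851, 0.094]
orientation: [-0.004, 0.76, 0.65, -0.002]
wrist_force: [-0.1, 0.5, -2.2]
width: 0.0218
grip_force: 30.0
```

```bash
python3 look.py w11
python3 - <<'E'
from h import *
d=pickle.load(open("pics/w11.pkl","rb")); tr=np.load("tr.npy"); z=d["T"][2,3]-.0368+.047
im=rect(d,(*d["T"][:2,3],tr[2]),z,half=(.04,.06)); g=cv2.cvtColor(im,cv2.COLOR_BGR2GRAY)
# tool-centred: col=tray x, row=-tray y
for y in range(56,-24,-4): print(y,g[int((60-y)*2),0:160:5].tolist())
E
```

```text
t 19.1 tcp [ 0.647  -0.0851  0.094 ] yaw 81.1 q [ 0.44  0.79 -0.57  1.59  0.5   0.92 -0.46] w 0.0218
cam [ 0.66  -0.008  0.239] fwd [-0.06 -0.3  -0.95] f 358
56 [239, 236, 231, 113, 113, 81, 78, 183, 243, 173, 155, 152, 153, 155, 23, 240, 240, 242, 241, 236, 125, 158, 162, 164, 165, 243, 235, 233, 65, 74, 112, 109]
52 [239, 240, 236, 111, 112, 76, 101, 122, 120, 121, 120, 120, 120, 120, 119, 119, 117, 119, 117, 116, 117, 118, 114, 114, 113, 112, 240, 233, 66, 77, 111, 110]
48 [237, 237, 232, 113, 113, 79, 76, 198, 239, 242, 236, 92, 199, 133, 128, 127, 126, 124, 124, 245, 235, 240, 88, 243, 237, 238, 240, 232, 68, 74, 112, 112]
44 [236, 235, 229, 112, 112, 77, 74, 181, 234, 242, 23, 239, 236, 136, 125, 124, 123, 122, 121, 243, 239, 236, 237, 238, 179, 242, 239, 236, 65, 76, 110, 111]
40 [242, 238, 232, 113, 112, 78, 77, 196, 236, 123, 237, 86, 67, 105, 117, 108, 107, 107, 116, 85, 81, 82, 239, 240, 165, 245, 240, 232, 67, 77, 111, 99]
36 [237, 240, 242, 111, 111, 80, 76, 178, 241, 120, 106, 109, 123, 122, 113, 106, 108, 104, 116, 121, 126, 87, 119, 145, 239, 111, 241, 233, 69, 74, 11
[... 1325 characters left out ...]
34, 50, 65, 66, 56]
-4 [34, 34, 35, 21, 36, 35, 34, 27, 28, 29, 26, 18, 84, 92, 119, 119, 119, 120, 119, 116, 75, 25, 30, 28, 30, 29, 33, 35, 36, 27, 33, 34]
-8 [34, 34, 22, 18, 36, 34, 36, 25, 29, 30, 29, 16, 82, 85, 120, 119, 117, 118, 118, 117, 76, 24, 30, 31, 28, 30, 34, 34, 34, 24, 31, 34]
-12 [33, 33, 19, 16, 32, 35, 31, 31, 28, 29, 29, 16, 74, 83, 51, 13, 15, 18, 83, 81, 67, 25, 30, 28, 29, 31, 36, 35, 35, 24, 24, 36]
-16 [35, 16, 64, 55, 21, 19, 21, 32, 32, 35, 42, 84, 103, 86, 28, 22, 21, 18, 71, 83, 80, 37, 45, 45, 44, 45, 29, 34, 33, 93, 105, 27]
-20 [21, 51, 62, 61, 20, 19, 20, 33, 33, 33, 27, 119, 122, 120, 28, 17, 21, 26, 57, 73, 75, 76, 45, 46, 43, 45, 26, 36, 38, 94, 129, 36]
```

The held reel is aligned; its axis is now at tray (101.6, -56) against (105, -57) wanted. I shift and lower it gently.

jog_arm(plan=[-0.001,0.003,0.015,0,0,0,1,0,0,0.015,0,0,0,1,0,0,0.01,0,0,0,1,0,0,0,0,0,0,1])

```text
time_s: 19.55
eef_pos: [0.6484, -0.087, 0.0526]
orientation: [-0.005, 0.76, 0.65, -0.003]
wrist_force: [-0.1, -0.7, -1.4]
width: 0.0214
grip_force: 30.0
```

jog_arm(plan=[0,0,0.003,0,0,0,1,0,0,0.003,0,0,0,1,0,0,0.002,0,0,0,1,0,0,0,0,0,0,1])

```text
time_s: 19.95
eef_pos: [0.6504, -0.0868, 0.0472]
orientation: [-0.003, 0.76, 0.65, -0.001]
wrist_force: [0.2, 0.4, -1.3]
width: 0.0213
grip_force: 30.0
```

jog_arm(plan=[0,0,0.002,0,0,0,1,0,0,0.001,0,0,0,1,0,0,0.001,0,0,0,1,0,0,0.001,0,0,0,1,0,0,0,0,0,0,1])

```text
time_s: 20.45
eef_pos: [0.6502, -0.0868, 0.042]
orientation: [-0.004, 0.76, 0.65, -0.001]
wrist_force: [0.5, -1.0, -1.4]
width: 0.0219
grip_force: 30.0
```

jog_arm(plan=[0,0,0.001,0,0,0,1,0,0,0,0,0,0,1])

```text
time_s: 20.65
eef_pos: [0.6504, -0.0868, 0.0412]
orientation: [-0.003, 0.76, 0.65, -0.001]
wrist_force: [0.1, -0.6, -1.7]
width: 0.0215
grip_force: 30.0
```

jog_arm(plan=[0,0,0.001,0,0,0,1,0,0,0.001,0,0,0,1,0,0,0,0,0,0,1])

```text
time_s: 20.95
eef_pos: [0.6504, -0.0866, 0.0409]
orientation: [-0.003, 0.76, 0.65, -0.001]
wrist_force: [-6.5, -0.2, 12.2]
width: 0.0216
grip_force: 30.0
```

jog_arm(plan=[0,0,-0.001,0,0,0,1,0,0,0,0,0,0,0.3,0,0,0,0,0,0,0.3,0,0,0,0,0,0,0.3,0,0,0,0,0,0,0.3])

```text
time_s: 21.45
eef_pos: [0.6504, -0.0868, 0.0401]
orientation: [-0.004, 0.76, 0.65, -0.001]
wrist_force: [0.3, -0.4, -0.0]
width: 0.0309
grip_force: 0.0
```

jog_arm(plan=[0,0,-0.01,0,0,0,0.3,0,0,-0.03,0,0,0,0.3,0,0,-0.045,0,0,0,0.3,0,0,-0.045,0,0,0,0.3,0,0,-0.045,0,0,0,0.3])

```text
time_s: 21.95
eef_pos: [0.6513, -0.0873, 0.2177]
orientation: [-0.003, 0.76, 0.65, -0.001]
wrist_force: [-0.1, -0.4, 0.0]
width: 0.0308
grip_force: 0.0
```

jog_arm(plan=[-0.02,-0.045,-0.02,0,0,0,0.3,0,-0.045,-0.045,0,0,0,0.3,0,-0.03,-0.035,0,0,0,0.3,0,0,0,0,0,0,0.3])

```text
time_s: 22.35
eef_pos: [0.5422, -0.0887, 0.3106]
orientation: [-0.0, 0.76, 0.65, 0.0]
wrist_force: [1.2, 0.3, 0.8]
width: 0.0309
grip_force: 0.0
```

```bash
python3 look.py w12
python3 - <<'E'
from h import *
d=pickle.load(open("pics/w12.pkl","rb")); tr=np.load("tr.npy"); t2,s=traypose(d); print("tray",tr,t2,s)
m=lambda im:cv2.inRange(cv2.cvtColor(im,cv2.COLOR_BGR2HSV),(0,70,20),(25,255,255))
im=rect(d,tr,.015); print("short",blob(m(im),box=(-18,45,-75,75)),"long",blob(m(im),box=(-85,-18,-97,97)))
# reel body top at z=.034: grey darker than liner
im=rect(d,tr,.034); g=cv2.cvtColor(im,cv2.COLOR_BGR2GRAY); hs=cv2.cvtColor(im,cv2.COLOR_BGR2HSV)
k=((g<190)&(hs[...,1]<60)).astype(np.uint8)*255; k=cv2.morphologyEx(k,cv2.MORPH_OPEN,cv2.getStructuringElement(cv2.MORPH_ELLIPSE,(15,15)))
print("reel body",blob(k,box=(58,150,-96,-16)))
a=k[200:410:8,440:640:4]; print("\n".join("".join("#" if v else "." for v in r) for r in a))
im=rect(d,tr,.026); print("tin", blob(cv2.morphologyEx(((cv2.cvtColor(im,cv2.COLOR_BGR2GRAY)<232)).astype(np.uint8)*255,cv2.MORPH_OPEN,np.ones((9,9))),box=(60,148,5,94)))
im=rect(d,tr,.015); g=cv2.cvtColor(im,cv2.COLOR_BGR2GRAY)
for y in(55,10,-30,-60): print(y,g[int((110-y)*2),50:160:2].tolist())
E
```

```text
t 22.35 tcp [ 0.5422 -0.0887  0.3106] yaw 81.12 q [ 0.64  0.38 -0.73  1.69  0.27  1.17 -0.31] w 0.0309
cam [ 0.554 -0.011  0.456] fwd [-0.05 -0.3  -0.95] f 358
tray [ 0.55549216 -0.01292625 -0.15572222] [ 0.55580586 -0.01314542 -0.15569266] (0.21078509092330933, 0.3389742076396942)
short [ 14.5   1.  115.   23.   90. ] long [-48.6   0.8 175.5  22.7  89.4]
reel body [101.5 -53.   74.   67.   90. ]
....................####..........................
..................................................
..................................................
..................................................
..................................................
..........######...##################.............
.........########.####################............
..................###########.....................
..............###.############....................
...........######################.................
...........########################...............
...........#########################..............
.........#############################............
........#############################
[... 1116 characters left out ...]
4, 223, 221, 221, 220, 218, 217, 217, 216, 210, 193, 168, 142, 125, 128, 142, 132, 93, 94, 159, 231, 250, 250, 248, 247, 245, 245, 246, 247, 249]
-30 [104, 114, 134, 178, 228, 249, 249, 248, 247, 245, 245, 245, 246, 246, 246, 247, 248, 229, 173, 110, 116, 172, 217, 229, 227, 225, 224, 223, 223, 222, 221, 219, 219, 218, 208, 191, 167, 142, 126, 133, 149, 138, 96, 93, 158, 228, 253, 249, 248, 248, 248, 248, 249, 249, 249]
-60 [99, 111, 133, 169, 215, 243, 249, 247, 247, 246, 246, 246, 245, 245, 247, 249, 249, 231, 182, 118, 127, 183, 225, 231, 232, 237, 243, 247, 248, 248, 245, 239, 233, 227, 219, 202, 177, 147, 128, 132, 149, 138, 96, 92, 151, 225, 248, 252, 250, 247, 245, 245, 246, 247, 249]
```

All four parts measure within about 3 mm of their outline centres, the tin has not moved, and the arm is clear. Handing in.

```bash
python3 -c "
from plant import ctrl
print(ctrl.close_job())"
```

```text
the job is handed in; nothing more can be done
None
```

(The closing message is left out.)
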